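# Catch the stock-box lid and lower it shut

## Robot

A 7-joint arm with a two-finger parallel gripper is mounted at the origin on the work surface. World frame = base frame: x ahead of the robot, y to its left, z up, the work surface at z = 0. Lengths are in m, angles in rad, forces in N, time in s.
With the tool pointing down it reaches from about 0.4 to 0.85 m from the base axis. Payload 4.5 kg.
Tool frame: the origin (TCP) lies at the very end of the fingers, on their centre line; the grasp point (between the pads) lies 19 mm behind it; z points along the fingers, y is the line along which they close (so a half turn about z gives the same grasp; the last joint's range is limited). The gripper opens to 88 mm and grips with 3 to 60 N. Pads are 18 mm wide; open, the fingers measure 123 mm over their backs; the gripper's body (75 mm by 187 mm) begins 45 mm behind the grasp point.
Start: joints at [-1.195, 0.689, -0.195, 1.565, 0.157, 0.902, -0.215], TCP at [0.209, 0.589, 0.239] pointing down, gripper open.
Joint ranges: [-3.01, 3.01], [-0.46, 2.08], [-1.47, 1.51], [0.13, 2.56], [-1, 4.14], [0.04, 2.09], [-2.66, 2.66]. Speed limits (rad/s): [2.57, 2.57, 3.14, 3.14, 3.14, 3.14, 3.14].

## Interface

Orientations are given as a unit quaternion [x, y, z, w].
In Python, from bench import r, vision gives the robot as it stands. The module is installed in compiled form; this text tells all that it offers.
- The arm moves only by the tool jog_arm, never from a script. Its argument "targets" is text: rows parted by semicolons, each of 7 numbers parted by spaces: the finger opening in cm, from 0 to 8.81, then the shift along the tool's x, y, z in cm, then the turn, a rotation vector about the tool's x, y, z in degrees. A call has 1 to 20 rows; each row shifts and turns the commanded pose from where the row before left it, along the tool's axes as they then stand; what a row does not reach is not made up. A row lasts 1/12 s, in which the tool goes at most 41.7 mm and 7.16 degrees, less where a joint would pass 70% of its speed; a pose out of reach is approached as far as the arm can. A call is refused whole if a number of a shift passes 4.17 or a number of a turn 7.16, either way. A call with a gripper value outside its range is refused whole. The fingers move at their own pace and stop on an object; "grip_force" is the grip in N (left out, the last holds). Time passes only in rows, so rows that do not move let the fingers close. It gives the time, the measured TCP pose, the force, the opening and the grip force at its end, in the units of the state.
- r.state(): the state, without advancing time (a new reading comes with each control period).
- vision.get_image(name): name is "scene" or "top" or "wrist"; returns a dict with "color" (400x640x3 uint8, red, green, blue), "fx", "fy", "cx", "cy" (pixels), "world_from_camera" (4x4, takes a point from camera to world coordinates); the wrist camera has in their place "mount" (4x4, takes a point from camera to tool coordinates, whose origin is the TCP and whose axes are the flange's). Camera axes: x right, y down, z forward; pixel columns grow to the right and rows downward; lengths in m; the calibration is good to about 2 mm. A picture is of the moment at which its call begins: read the wrist's pose just before it. There is no depth.
- r.sign_off(): hands the job in; it is judged then, once.
The state is a dict: "time_s": time; "joint_positions": joint angles; "qvel": joint speeds; "joint_efforts": joint torques, N m; "position": TCP position; "ee_rot": TCP orientation; "contact_force": force on the tool from outside, world axes, zero at the start; "torque": the same for the moment, N m; "grip_width": opening from 0.0 (shut) to 1.0 (fully open); "finger_force": force on a finger pad.
Only numpy, scipy, OpenCV 4.12 (cv2) and the standard library are available. Lean on these libraries where they do the work, as an engineer would, in place of code of your own. Each camera call takes 0.05 s, during which the arm holds its last target. There are 200 camera calls.

## Task

The hinged lid of the blue box of cable glands stands open, leaning slightly back. Tip the lid forward past upright with a finger, catch it on a finger as it falls, and lower it slowly on that finger until it is fully shut, without letting it slam; then move clear. Nothing is to be gripped: never pinch the lid, do not lift or shove the box, and leave everything around it where it is.

Things in the scene. Friction and masses are not known exactly. Their poses are not given: they have to be found in the camera images.
- stock_box: open-topped blue plastic box full of steel glands, loose on the table, 2.5 kg, 150 (x) x 220 (y) x 90 mm high, walls 5 mm. Origin: centre of its underside; z up; its own +x points from its front wall to its hinged rear wall, which is on the robot's left (yaw 1.17 to 1.97 rad).
- lid (a joint): angle of the lid, rad: 0 = shut flat on the rim, pi/2 = upright, more = leaning back over the hinge, to the robot's left (stop at 1.9; starts at rest at 1.59 to 1.69). Plain hinge with a little friction: the lid stays put when within about 0.13 to 0.23 rad of upright (pushed further back it drops to the stop); further forward it falls shut by its own weight, which bears on a finger at its free edge with 1 to 1.6 N.
- lid_hinge (a point): middle of the hinge axis (along the box's y), on the underside plane of the lid, 75 mm behind the box's centre and 90 mm above the table. The frame turns with the lid: -x points to the free edge, +z out of its outer (upper) face. The lid is a flat blue plate 6 mm thick, 216 mm wide along the hinge, 0.2 to 0.33 kg.
- lid_edge (a point): middle of the lid's free edge, on its inner (under) side, 180 mm from the hinge; frame turns with the lid. Shut, the lid overhangs the front wall by a 30 mm lip, underside 90 mm above the table: a finger sloping down towards the box can reach under the lip and stay there while the lid comes down flush.
- spray_can: aluminium spray can, 52 dia x 150 high, standing beside the box's far end (mm); bystander, leave alone; origin at the underside
- jar: glass jar with black cap, 60 dia x 85 high, standing beside the box's near end (mm); bystander, leave alone; origin at the underside
- screwdriver: screwdriver lying on the table behind the box's hinge side (mm); bystander, leave alone; origin at the underside
- gland_nut: steel ring nut, 40 dia x 14 high, in front of the box (mm); bystander, leave alone; origin at the underside
- plug: grey connector plug, 30 x 50 x 20, lying in front of the box (mm); bystander, leave alone; origin at the underside
- wrench: steel wrench lying to the robot's left (mm); bystander, leave alone; origin at the underside
- small_bin: empty open blue plastic bin 150 x 110 x 70, to the robot's right (mm); bystander, leave alone; origin at the underside

How it is judged:
On the way, in this order (a step that is already met when the one before it is completed fails the run):
1. the lid is tipped forward past upright (value of joint lid below 1.5 rad).
2. the lid is caught part-way (0.3 to 1.25 rad), resting on the fingers, slower than 0.8 rad/s (value of joint lid between 0.3 and 1.25 rad and contact force between the fingers and stock_box above 0.15 N and velocity of joint lid between -0.8 and 0.8 rad/s), for 0.3 s.
At the end, for the whole second after the job is handed in: The lid is fully shut (within 0.03 rad, 5 mm at its edge) and still; the box stands upright, still and within 20 mm of its starting place (value of joint lid below 0.03 rad and velocity of joint lid between -0.05 and 0.05 rad/s and linear speed of stock_box below 0.01 m/s and distance of stock_box from where it was at the start of the episode below 0.02 m and angle between stock_box's own z axis and vertical below 0.03 rad); the robot touches nothing.
It fails at once if the lid slams: turns faster than 1.5 rad/s (0.27 m/s at its edge) in the last 0.25 rad before shut (value of joint lid below 0.25 rad and velocity of joint lid below -1.5 rad/s).
It fails at once if the lid is pinched or forced: more than 30 N between fingers and box or lid (contact force between the fingers and stock_box above 30 N).
It fails at once if the box is lifted or tipped (8 mm or 0.1 rad) (height (world z) of stock_box above 0.008 m or angle between stock_box's own z axis and vertical above 0.1 rad).
It fails at once if the box is shoved more than 25 mm (distance of stock_box from where it was at the start of the episode above 0.025 m).
It fails at once if a bystander is moved more than 20 mm (distance of any of spray_can, jar, screwdriver, gland_nut, plug, wrench, small_bin from where it was at the start of the episode above 0.02 m).
It also fails if it takes over 54 s, if anything falls off the work surface, if the arm or the gripper's body presses on something with over 40 N, if the wrist force passes 120 N, or if a joint passes its speed limit or range.

## Working session

There is one attempt and no reset: what is moved stays moved. The work goes in short steps, Python scripts to look and compute and a tool call to move; the robot and the scene stay as the last step left them, time stands still between calls to the robot, and variables do not carry over. Pictures are saved under pics/ and viewed, at most 10 in all, crops included, and the job is handed in when it is done.

Besides the shell and the picture viewer there is one more tool, called after ">>>" by a JSON object that holds its "api" and its "payload". jog_arm: Moves the arm, as the interface text tells. Its arguments: {"type":"object","properties":{"targets":{"type":"string"},"grip_force":{"type":"number"}},"required":["targets"]}

```bash
mkdir -p pics; python3 - <<'E'
from bench import r, vision
import cv2, numpy as np, pickle
s=r.state(); print(s)
d={}
for n in ("scene","top"):
    im=vision.get_image(n); d[n]=im; cv2.imwrite(f"pics/{n}0.png",im["color"][:,:,::-1])
    print(n,im["fx"],im["cx"],im["cy"],np.round(im["world_from_camera"],3).tolist())
w=vision.get_image("wrist"); d["wrist"]=w; print(np.round(w["mount"],3).tolist())
pickle.dump(d,open("d0.pkl","wb"))
E
```

```text
{'time_s': 0.0, 'joint_positions': array([-1.19520081,  0.68997902, -0.19448103,  1.56636396,  0.15727778,
        0.90248365, -0.21512693]), 'qvel': array([ 1.08526579e-03, -7.81709878e-05, -1.85277318e-03,  1.09814391e-03,
       -5.08610836e-04, -6.04266899e-04,  7.19516774e-04]), 'joint_efforts': array([ 1.70608973e-04, -5.27569664e+01, -1.26656581e+00, -1.53426200e+01,
       -5.26098954e-02,  6.65092492e-03,  1.71397137e-04]), 'position': array([0.20933084, 0.5882218 , 0.23790698]), 'ee_rot': array([ 1.70056820e-01,  9.85433826e-01, -9.19165790e-04, -8.90405329e-05]), 'contact_force': array([-0.15887331, -0.99996094, -0.23916705]), 'torque': array([ 0.0100794 , -0.05815577,  0.00804914]), 'finger_force': 0.0, 'grip_width': 1.0015899109877902}
scene 370.0718495454547 319.00946164017626 197.99026567217447 [[-0.581, 0.679, -0.448, 0.999], [0.814, 0.495, -0.305, 0.3], [0.015, -0.542, -0.84, 0.871], [0.0, 0.0, 0.0, 1.0]]
top 494.4341482291565 328.1464866175929 198.11224420018377 [[0.003, -0.998, 0.065, 0.467], [-1.0, -0.004, -0.014, -0.004], [0.014, -0.065, -0.998, 1.496], [0.0, 0.0, 0.0, 1.0]]
[[-0.001, -0.952, -0.307, 0.08], [1.0, -0.001, -0.001, -0.0], [0.0, -0.307, 0.952, -0.147], [0.0, 0.0, 0.0, 1.0]]
```

View pics/scene0.png

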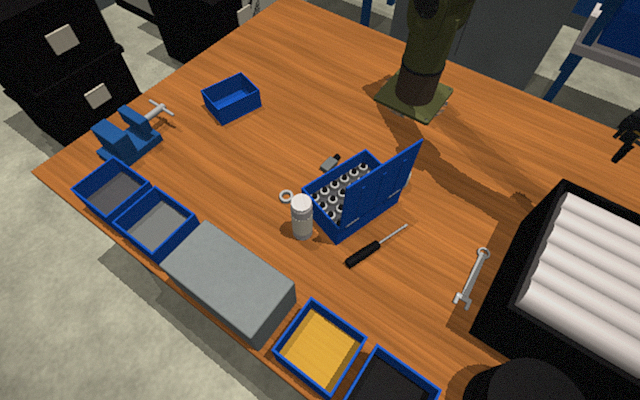

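View pics/top0.png

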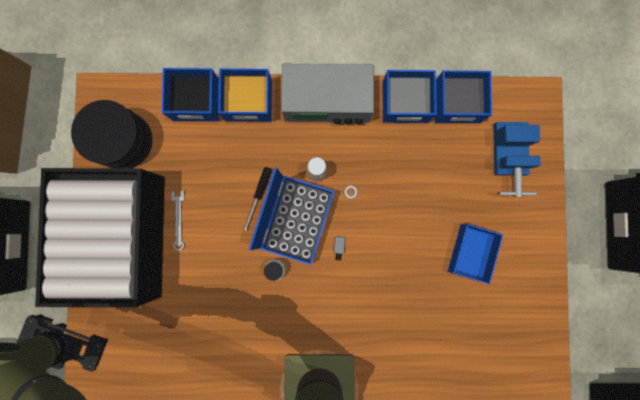

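Scene: the lid stands open at the box's left side. In the top view the box rim runs about (283,175)-(335,187)-(316,263)-(262,250), with the lid top edge at the left. The can is at (317,168), jar (274,269), nut (351,192), plug (340,247). I'll enlarge the top view.

```bash
python3 - <<'E'
import cv2
im=cv2.imread("pics/top0.png"); cv2.imwrite("pics/c1.png",cv2.resize(im[150:290,230:370],None,fx=4.2,fy=4.2,interpolation=cv2.INTER_CUBIC))
im=cv2.imread("pics/scene0.png"); cv2.imwrite("pics/c2.png",cv2.resize(im[120:270,270:440],None,fx=4,fy=4,interpolation=cv2.INTER_CUBIC))
E
```

```text
(no output)
```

View pics/c1.png

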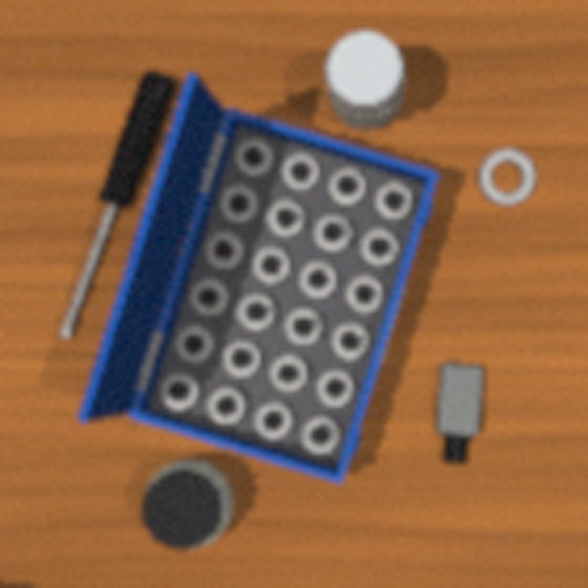

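View pics/c2.png

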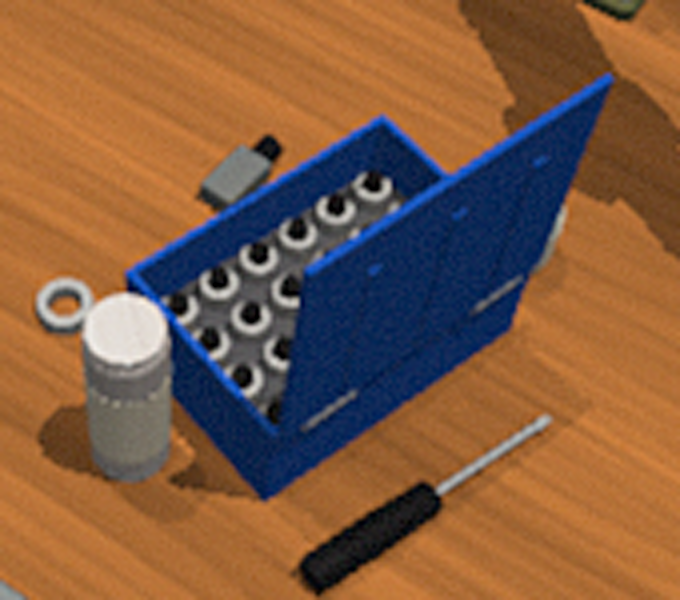

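The crops give the corners. Top crop: rim (438,172), (342,478), (135,412), (230,112); lid edge (190,75), (85,418). Scene crop: front rim (382,118), (130,272); lid edge (612,75), (308,270); foot (267,498). I'll fit the box pose and lid angle to these.

```bash
cat > h.py <<'E'
import numpy as np, pickle
from scipy.spatial.transform import Rotation as R
from scipy.optimize import least_squares
def proj(im,p):
    T=np.linalg.inv(im["world_from_camera"]); c=T[:3,:3]@p+T[:3,3]
    return np.array([im["fx"]*c[0]/c[2]+im["cx"],im["fy"]*c[1]/c[2]+im["cy"]])
def pts(q):
    x,y,yaw,th=q; c,s=np.cos(yaw),np.sin(yaw)
    W=lambda a,b,z: np.array([x+c*a-s*b,y+s*a+c*b,z])
    L=lambda r,h,b: W(.075-np.cos(th)*r+np.sin(th)*h,b,.09+np.sin(th)*r+np.cos(th)*h)
    return W,L
E
python3 - <<'E'
from h import *
d=pickle.load(open("d0.pkl","rb"))
t=lambda u,v:((u+.5)/4.2-.5+230,(v+.5)/4.2-.5+150)
s=lambda u,v:((u+.5)/4-.5+270,(v+.5)/4-.5+120)
# W: ('w',a,b,z); L: ('l',r,h,b); far end = -y of the box
O=[("top",t(438,172),'w',-.075,-.11,.09),("top",t(342,478),'w',-.075,.11,.09),("top",t(135,412),'w',.075,.11,.09),("top",t(230,112),'w',.075,-.11,.09),
("top",t(190,75),'l',.18,.003,-.108),("top",t(85,418),'l',.18,.003,.108),
("scene",s(382,118),'w',-.075,.11,.09),("scene",s(130,272),'w',-.075,-.11,.09),("scene",s(612,75),'l',.18,.003,.108),("scene",s(308,270),'l',.18,.003,-.108),("scene",s(267,498),'w',.075,-.11,0)]
def f(q):
    W,L=pts(q); return np.concatenate([proj(d[o[0]],(W if o[2]=='w' else L)(*o[3:]))-o[1] for o in O])
z=least_squares(f,[.45,.07,1.31,1.64],loss="soft_l1"); print(z.x); print(np.round(f(z.x).reshape(-1,2),1).tolist())
W,L=pts(z.x); print("lid edge mid",L(.18,.003,0),"hinge",W(.075,0,.09)); np.save("q.npy",z.x)
def ground(u,v,h):
    im=d["top"];M=im["world_from_camera"];r=M[:3,:3]@[(u-im["cx"])/im["fx"],(v-im["cy"])/im["fy"],1];return M[:3,3]+r*(h-M[2,3])/r[2]
print("can",ground(*t(365,65),.15),"jar",ground(*t(183,508),.085),"nut",ground(*t(508,178),.014),"plug",ground(*t(460,400),.02))
E
```

```text
[0.4992012  0.0634031  1.27817176 1.59359102]
[[0.1, -0.6], [0.3, 0.8], [-1.2, 1.0], [-0.6, -1.7], [0.5, -1.1], [-0.7, 0.6], [0.3, -1.7], [-1.1, -0.5], [0.1, -0.6], [-0.1, 0.2], [-0.2, 0.7]]
lid edge mid [0.52288483 0.14201486 0.26988486] hinge [0.52083617 0.13521486 0.09      ]
can [0.6460531  0.00949535 0.15      ] jar [0.35380971 0.13124186 0.085     ] nut [ 0.58316987 -0.09195137  0.014     ] plug [ 0.42488647 -0.05761131  0.02      ]
```

```bash
cat >> h.py <<'E'
def Rt(yaw,phi):
    c,s=np.cos(yaw),np.sin(yaw); return R.from_matrix(np.array([[-s,c,0],[c,s,0],[0,0,-1.]]).T)*R.from_rotvec([-phi,0,0])
def rows(p,Q,path):  # path: [(pos,Rot,open_cm,n)] -> rows
    for P,Q2,g,n in path:
        rv=(Q.inv()*Q2).as_rotvec()/n; step=(np.asarray(P)-p)/n
        for i in range(n):
            print(g,*np.round(Q.inv().apply(step)*100,2),*np.round(np.degrees(rv),2),end="; "); Q=Q*R.from_rotvec(rv)
        p=np.asarray(P); print(f"  #n={n}")
E
python3 - <<'E'
from h import *; from bench import r
s=r.state();q=np.load("q.npy");Q=Rt(q[2],0)
p=s["position"];up=p+[0,0,.12]
rows(p,R.from_quat(s["ee_rot"]),[(up,R.from_quat(s["ee_rot"]),5,4),([.523,.142,.358],Q,5,18)])
E
```

```text
5 -0.0 -0.0 -3.0 0.0 0.0 0.0; 5 -0.0 -0.0 -3.0 0.0 0.0 0.0; 5 -0.0 -0.0 -3.0 0.0 0.0 0.0; 5 -0.0 -0.0 -3.0 0.0 0.0 0.0;   #n=4
5 -2.47 -1.75 0.0 -0.0 0.0 -0.16; 5 -2.47 -1.76 0.0 -0.0 0.0 -0.16; 5 -2.46 -1.77 0.0 -0.0 0.0 -0.16; 5 -2.46 -1.77 0.0 -0.0 0.0 -0.16; 5 -2.45 -1.78 0.0 -0.0 0.0 -0.16; 5 -2.45 -1.79 0.0 -0.0 0.0 -0.16; 5 -2.44 -1.79 0.0 -0.0 0.0 -0.16; 5 -2.44 -1.8 0.0 -0.0 0.0 -0.16; 5 -2.43 -1.81 0.0 -0.0 0.0 -0.16; 5 -2.43 -1.81 0.0 -0.0 0.0 -0.16; 5 -2.42 -1.82 0.0 -0.0 0.0 -0.16; 5 -2.42 -1.83 0.0 -0.0 0.0 -0.16; 5 -2.41 -1.83 0.0 -0.0 0.0 -0.16; 5 -2.41 -1.84 0.0 -0.0 0.0 -0.16; 5 -2.4 -1.85 0.0 -0.0 0.0 -0.16; 5 -2.4 -1.85 0.0 -0.0 0.0 -0.16; 5 -2.39 -1.86 0.0 -0.0 0.0 -0.16; 5 -2.39 -1.87 0.0 -0.0 0.0 -0.16;   #n=18
```

>>> {"api": "jog_arm", "payload": {"targets": "5 0 0 -3 0 0 0; 5 0 0 -3 0 0 0; 5 0 0 -3 0 0 0; 5 0 0 -3 0 0 0; 5 -2.5 -1.8 0 0 0 0; 5 -2.5 -1.8 0 0 0 0; 5 -2.5 -1.8 0 0 0 0; 5 -2.5 -1.8 0 0 0 0; 5 -2.5 -1.8 0 0 0 0; 5 -2.5 -1.8 0 0 0 0; 5 -2.5 -1.8 0 0 0 0; 5 -2.5 -1.8 0 0 0 0; 5 -2.5 -1.8 0 0 0 0; 5 -2.5 -1.8 0 0 0 0; 5 -2.5 -1.8 0 0 0 0; 5 -2.5 -1.8 0 0 0 0"}}

```text
time_s: 1.48
position: [0.4202, 0.2833, 0.3586]
ee_rot: [0.17, 0.985, -0.0, -0.0]
contact_force: [0.4, 0.5, 0.0]
grip_width: 0.569
finger_force: 0.0
```

>>> {"api": "jog_arm", "payload": {"targets": "5 -2.4 -1.63 0 0 0 -0.5; 5 -2.4 -1.63 0 0 0 -0.5; 5 -2.4 -1.63 0 0 0 -0.5; 5 -2.4 -1.63 0 0 0 -0.5; 5 -2.4 -1.63 0 0 0 -0.4; 5 -2.4 -1.63 0 0 0 -0.4; 5 0 0 0 0 0 0; 5 0 0 0 0 0 0"}}

```text
time_s: 2.15
position: [0.5262, 0.1449, 0.3582]
ee_rot: [0.148, 0.989, -0.0, -0.0]
contact_force: [-0.9, 0.7, 0.4]
grip_width: 0.571
finger_force: 0.0
```

```bash
python3 - <<'E'
from h import *; from bench import r,vision
import cv2
s=r.state();q=np.load("q.npy");Q=R.from_quat(s["ee_rot"]); print(s["position"],s["contact_force"])
W,L=pts(q)
w=vision.get_image("wrist");M=w["mount"]
c=cv2.resize(w["color"][:,:,::-1],None,fx=1.25,fy=1.25);
T=np.eye(4);T[:3,:3]=Q.as_matrix();T[:3,3]=s["position"];w["world_from_camera"]=T@M
for h in (0,.006):
  for b in (-.108,0,.108): 
    u=proj(w,L(.18,h,b)); print(h,b,u); cv2.circle(c,tuple((u*1.25).astype(int)),3,(0,0,255),-1)
cv2.imwrite("pics/w1.png",c)
E
```

```text
[0.5261785  0.14486063 0.35820572] [-0.89225608  0.66570483  0.36484706]
0 -0.108 [308.98142169 320.0477835 ]
0 0 [307.40889989 201.87687493]
0 0.108 [305.35042386  47.18777346]
0.006 -0.108 [315.88939663 319.92043257]
0.006 0 [315.24170225 201.7870611 ]
0.006 0.108 [314.39395847  47.16655972]
```

View pics/w1.png

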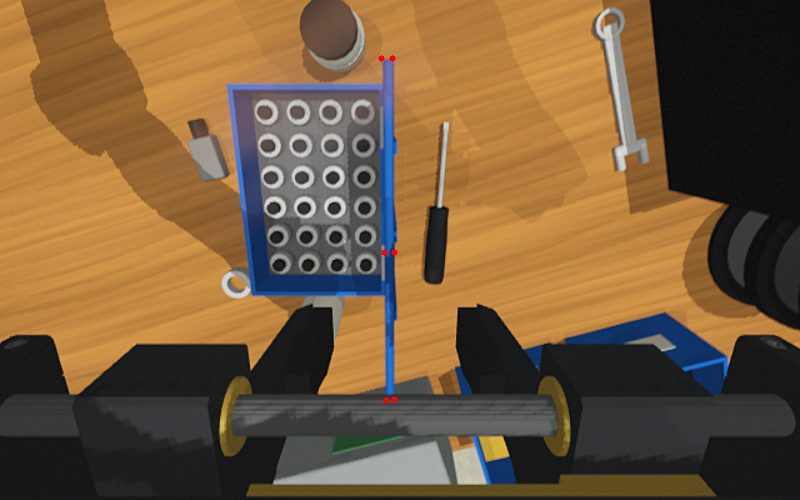

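The wrist view puts the lid edge within about 2 px of the fit (near end at (388,60)), centred between the fingers. Descending to straddle it.

>>> {"api": "jog_arm", "payload": {"targets": "5 0 -0.2 2 0 0 0; 5 0 -0.2 2 0 0 0; 5 0 0 2 0 0 0; 5 0 0 2 0 0 0; 5 0 0 1.5 0 0 0; 5 0 0 1.1 0 0 0; 4 0 0 0 0 0 0; 4 0 0 0 0 0 0; 4 0 0 0 0 0 0; 4 0 0 0 0 0 0"}}

```text
time_s: 3.03
position: [0.5248, 0.1436, 0.2537]
ee_rot: [0.146, 0.989, 0.001, 0.001]
contact_force: [1.0, 0.6, -0.7]
grip_width: 0.453
finger_force: 0.0
```

```bash
cat >> h.py <<'E'
def tcp(q,th,phi,g,s):
    W,_=pts(q); f=.18*np.cos(th)-s*np.sin(phi)-g/2*np.cos(phi); z=.09+.18*np.sin(th)-s*np.cos(phi)+g/2*np.sin(phi)
    return W(.075-f,0,z)
E
python3 - <<'E'
from h import *; from bench import r
s=r.state();q=np.load("q.npy"); print(s["position"],s["contact_force"],s["grip_width"])
W,L=pts(q)
# tip: back finger pushes forward; then hold at front-finger pose of th=1.1, then lower
path=[]
ph=lambda th:(np.pi/2-th)*50/90
off=(s["position"]-tcp(q,np.pi/2,0,.04,.018)); tx=np.array([-np.sin(q[2]),np.cos(q[2]),0]); off=tx*(off@tx)
for th,n in ((1.25,10),(1.1,5),(1.0,4),(.8,7),(.6,7),(.4,8),(.2,8),(.1,5),(0.0,6)):
    path.append((tcp(q,th,ph(th),.04,.018)+off,Rt(q[2],ph(th)),4,n))
for p in path: print(p[0])
rows(s["position"],R.from_quat(s["ee_rot"]),path)
E
```

```text
[0.52477777 0.14363451 0.25371499] [ 1.02312875  0.60394243 -0.69193801] 0.4528319157797304
[0.51234991 0.10238339 0.2466479 ]
[0.50548752 0.07960542 0.23820115]
[0.5011704  0.06527584 0.23059866]
[0.49335305 0.03932813 0.21105443]
[0.48688658 0.01786436 0.18646195]
[0.48203466 0.00175964 0.15788138]
[ 0.47899397 -0.00833315  0.12653364]
[ 0.478194   -0.01098845  0.11023545]
[ 0.47788638 -0.01200953  0.09375071]
4 0.0 -0.43 0.07 -1.01 0.01 0.0; 4 0.0 -0.43 0.06 -1.01 0.01 0.0; 4 0.0 -0.43 0.05 -1.01 0.01 0.0; 4 0.0 -0.43 0.05 -1.01 0.01 0.0; 4 0.0 -0.43 0.04 -1.01 0.01 0.0; 4 0.0 -0.44 0.03 -1.01 0.01 0.0; 4 0.0 -0.44 0.02 -1.01 0.01 0.0; 4 0.0 -0.44 0.02 -1.01 0.01 0.0; 4 0.0 -0.44 0.01 -1.01 0.01 0.0; 4 0.0 -0.44 0.0 -1.01 0.01 0.0;   #n=10
4 -0.0 -0.5 0.08 -0.95 -0.0 -0.0; 4 -0.0 -0.5 0.07 -0.95 -0.0 -0.0; 4 -0.0 -0.5 0.07 -0.95 -0.0 -0.0; 4 -0.0 -0.5 0.06 -0.95 -0.0 -0.0; 4 -0.0 -0.5 0.05 -0.95 -0.0 -0.0;   #n=5
4 0.0 -0.41 0.09 -0.8 -0.0 -0.0; 4 0.0 -0.41 0.08 -0.8 -0.0 -0.0; 4 0.0 -0.41 0.08 -0.8 -0.0 -0.0; 4 0.0 -0.41 0.07 -0.8 -0.0 -0.0;   #n=4
4 0.0 -0.45 0.14 -0.91 0.0 -0.0
[... 655 characters left out ...]
-0.38 0.17 -0.8 0.0 -0.0; 4 0.0 -0.38 0.16 -0.8 0.0 -0.0;   #n=8
4 0.0 -0.34 0.23 -0.8 0.0 -0.0; 4 0.0 -0.35 0.23 -0.8 0.0 -0.0; 4 0.0 -0.35 0.22 -0.8 0.0 -0.0; 4 0.0 -0.35 0.22 -0.8 0.0 -0.0; 4 0.0 -0.35 0.21 -0.8 0.0 -0.0; 4 0.0 -0.36 0.21 -0.8 0.0 -0.0; 4 0.0 -0.36 0.2 -0.8 0.0 -0.0; 4 0.0 -0.36 0.2 -0.8 0.0 -0.0;   #n=8
4 -0.0 -0.27 0.2 -0.64 -0.0 0.0; 4 -0.0 -0.27 0.19 -0.64 -0.0 0.0; 4 -0.0 -0.27 0.19 -0.64 -0.0 0.0; 4 -0.0 -0.27 0.19 -0.64 -0.0 0.0; 4 -0.0 -0.27 0.19 -0.64 -0.0 0.0;   #n=5
4 0.0 -0.21 0.18 -0.53 0.0 0.0; 4 0.0 -0.21 0.17 -0.53 0.0 0.0; 4 0.0 -0.22 0.17 -0.53 0.0 0.0; 4 0.0 -0.22 0.17 -0.53 0.0 0.0; 4 0.0 -0.22 0.17 -0.53 0.0 0.0; 4 0.0 -0.22 0.17 -0.53 0.0 0.0;   #n=6
```

>>> {"api": "jog_arm", "payload": {"targets": "4 0 -0.43 0.05 -1 0 0; 4 0 -0.43 0.05 -1 0 0; 4 0 -0.43 0.05 -1 0 0; 4 0 -0.43 0.05 -1 0 0; 4 0 -0.43 0.05 -1 0 0; 4 0 -0.44 0.02 -1 0 0; 4 0 -0.44 0.02 -1 0 0; 4 0 -0.44 0.02 -1 0 0; 4 0 -0.44 0 -1 0 0; 4 0 -0.44 0 -1 0 0; 4 0 -0.5 0.07 -0.95 0 0; 4 0 -0.5 0.07 -0.95 0 0; 4 0 -0.5 0.07 -0.95 0 0; 4 0 -0.5 0.06 -0.95 0 0; 4 0 -0.5 0.06 -0.95 0 0; 4 0 -0.41 0.08 -0.8 0 0; 4 0 -0.41 0.08 -0.8 0 0; 4 0 -0.41 0.08 -0.8 0 0; 4 0 -0.41 0.08 -0.8 0 0; 4 0 0 0 0 0 0"}}

```text
time_s: 4.7
position: [0.5, 0.0617, 0.2295]
ee_rot: [0.146, 0.977, 0.154, 0.022]
contact_force: [-1.0, -1.0, -1.1]
grip_width: 0.455
finger_force: 0.5
```

>>> {"api": "jog_arm", "payload": {"targets": "4 0 0 0 0 0 0; 4 0 0 0 0 0 0; 4 0 0 0 0 0 0; 4 0 0 0 0 0 0; 4 0 0 0 0 0 0; 4 0 0 0 0 0 0"}}

```text
time_s: 5.2
position: [0.501, 0.0649, 0.2304]
ee_rot: [0.144, 0.977, 0.154, 0.023]
contact_force: [-1.1, -1.4, -0.1]
grip_width: 0.453
finger_force: 0.3
```

```bash
python3 - <<'E'
from h import *; from bench import r,vision
import cv2
s=r.state(); print(s["position"],s["contact_force"],s["grip_width"],s["ee_rot"],s["joint_positions"],s["finger_force"])
a=vision.get_image("scene")["color"][90:270,250:450,::-1]
cv2.imwrite("pics/s2.png",cv2.resize(a,None,fx=3.3,fy=3.3,interpolation=cv2.INTER_CUBIC))
E
```

```text
[0.50099292 0.06488454 0.23036513] [-1.10937554 -1.39840475 -0.05215576] 0.4527259087686712 [0.14383186 0.97720885 0.15442665 0.02297097] [ 0.26890866  0.56224315 -0.46373635  2.02926762 -0.10112522  0.47352509
  1.2497698 ] 0.2770597150811227
```

View pics/s2.png

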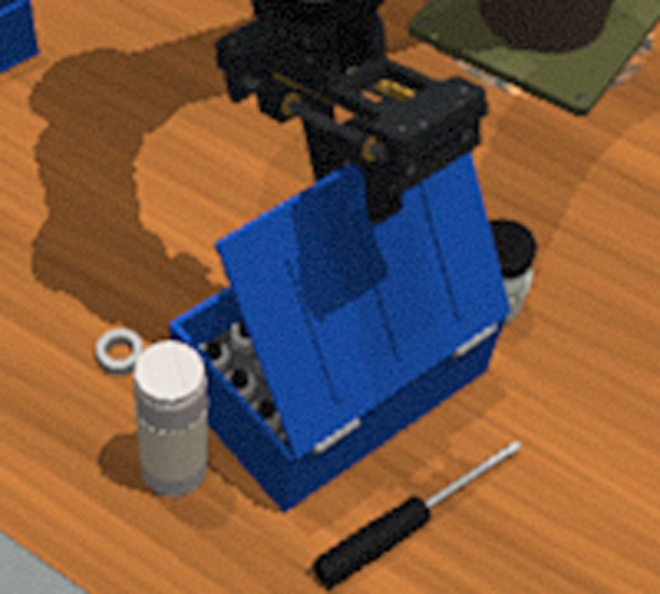

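The lid is caught: it leans forward at about 1.0 rad, resting on the front finger, and the bystanders are untouched. Lowering in stages.

>>> {"api": "jog_arm", "payload": {"targets": "4 0 -0.46 0.14 -0.91 0 0; 4 0 -0.46 0.14 -0.91 0 0; 4 0 -0.46 0.13 -0.91 0 0; 4 0 -0.46 0.12 -0.91 0 0; 4 0 -0.46 0.12 -0.91 0 0; 4 0 -0.46 0.11 -0.91 0 0; 4 0 -0.47 0.1 -0.91 0 0; 4 0 -0.44 0.19 -0.91 0 0; 4 0 -0.44 0.18 -0.91 0 0; 4 0 -0.44 0.17 -0.91 0 0; 4 0 -0.45 0.17 -0.91 0 0; 4 0 -0.45 0.16 -0.91 0 0; 4 0 -0.45 0.15 -0.91 0 0; 4 0 -0.45 0.14 -0.91 0 0; 4 0 0 0 0 0 0; 4 0 0 0 0 0 0"}}

```text
time_s: 6.58
position: [0.4863, 0.0164, 0.1859]
ee_rot: [0.141, 0.954, 0.262, 0.038]
contact_force: [-1.0, -1.8, -0.1]
grip_width: 0.453
finger_force: 1.3
```

```bash
cat > nxt.py <<'E'
from h import *; from bench import r
import sys
s=r.state();q=np.load("q.npy"); print(s["position"],s["contact_force"],s["joint_positions"],s["finger_force"])
ph=lambda th:(np.pi/2-th)*50/90
tx=np.array([-np.sin(q[2]),np.cos(q[2]),0])
o=s["position"]-tcp(q,float(sys.argv[1]),ph(float(sys.argv[1])),.04,.018); Q=R.from_quat(s["ee_rot"])
print("err",Q.inv().apply(o)*1000,"tilt",np.degrees(np.arccos(-Q.as_matrix()[2,2])),"want",np.degrees(ph(float(sys.argv[1]))))
off=tx*(o@tx)
rows(s["position"],Q,[(tcp(q,th,ph(th),.04,.018)+off,Rt(q[2],ph(th)),4,n) for th,n in eval(sys.argv[2])])
E
python3 nxt.py .6 "[(.4,8),(.2,8)]"
```

```text
[0.48634348 0.0164234  0.18586442] [-0.96800543 -1.78973029 -0.14321863] [ 0.66724562  0.75051644 -0.74009077  2.12306244 -0.15553608  0.31026986
  1.52718539] 1.3186237961053848
err [-1.24364953 -1.62406748 -0.27032694] tilt 30.6861866153128 want 30.901406828972565
4 -0.0 -0.34 0.2 -0.82 -0.0 -0.01; 4 -0.0 -0.35 0.2 -0.82 -0.0 -0.01; 4 -0.0 -0.35 0.19 -0.82 -0.0 -0.01; 4 -0.0 -0.35 0.19 -0.82 -0.0 -0.01; 4 -0.0 -0.35 0.18 -0.82 -0.0 -0.01; 4 -0.0 -0.36 0.18 -0.82 -0.0 -0.01; 4 -0.0 -0.36 0.17 -0.82 -0.0 -0.01; 4 -0.0 -0.36 0.17 -0.82 -0.0 -0.01;   #n=8
4 0.0 -0.34 0.23 -0.8 0.0 0.0; 4 0.0 -0.35 0.23 -0.8 0.0 0.0; 4 0.0 -0.35 0.22 -0.8 0.0 0.0; 4 0.0 -0.35 0.22 -0.8 0.0 0.0; 4 0.0 -0.35 0.21 -0.8 0.0 0.0; 4 0.0 -0.36 0.21 -0.8 0.0 0.0; 4 0.0 -0.36 0.2 -0.8 0.0 0.0; 4 0.0 -0.36 0.2 -0.8 0.0 0.0;   #n=8
```

>>> {"api": "jog_arm", "payload": {"targets": "4 0 -0.34 0.2 -0.8 0 0; 4 0 -0.35 0.2 -0.8 0 0; 4 0 -0.35 0.19 -0.8 0 0; 4 0 -0.35 0.19 -0.8 0 0; 4 0 -0.35 0.18 -0.8 0 0; 4 0 -0.36 0.18 -0.8 0 0; 4 0 -0.36 0.17 -0.8 0 0; 4 0 -0.36 0.17 -0.8 0 0; 4 0 -0.34 0.23 -0.8 0 0; 4 0 -0.35 0.23 -0.8 0 0; 4 0 -0.35 0.22 -0.8 0 0; 4 0 -0.35 0.22 -0.8 0 0; 4 0 -0.35 0.21 -0.8 0 0; 4 0 -0.36 0.21 -0.8 0 0; 4 0 -0.36 0.2 -0.8 0 0; 4 0 -0.36 0.2 -0.8 0 0; 4 0 0 0 0 0 0; 4 0 0 0 0 0 0"}}

```text
time_s: 8.08
position: [0.4787, -0.0082, 0.1265]
ee_rot: [0.136, 0.919, 0.367, 0.054]
contact_force: [-0.9, -2.1, -0.3]
grip_width: 0.452
finger_force: 1.1
```

```bash
python3 nxt.py .2 "[(.1,6),(.0,8)]"; python3 - <<'E'
from bench import vision
import cv2
a=vision.get_image("scene")["color"][90:270,230:430,::-1]
cv2.imwrite("pics/s3.png",cv2.resize(a,None,fx=3.3,fy=3.3,interpolation=cv2.INTER_CUBIC))
E
```

```text
[ 0.47874304 -0.00824471  0.12654804] [-0.85371993 -2.0757485  -0.26772451] [ 0.91268339  1.03978437 -0.89327519  2.13576944 -0.09681081  0.22905009
  1.70679008] 1.144013344310224
err [-1.07945661  0.0204212  -0.00202257] tilt 43.51648923940497 want 43.63380227632419
4 -0.0 -0.22 0.17 -0.55 -0.0 -0.01; 4 -0.0 -0.22 0.16 -0.55 -0.0 -0.01; 4 -0.0 -0.22 0.16 -0.55 -0.0 -0.01; 4 -0.0 -0.23 0.16 -0.55 -0.0 -0.01; 4 -0.0 -0.23 0.16 -0.55 -0.0 -0.01; 4 -0.0 -0.23 0.15 -0.55 -0.0 -0.01;   #n=6
4 0.0 -0.16 0.13 -0.4 0.0 -0.0; 4 0.0 -0.16 0.13 -0.4 0.0 -0.0; 4 0.0 -0.16 0.13 -0.4 0.0 -0.0; 4 0.0 -0.16 0.13 -0.4 0.0 -0.0; 4 0.0 -0.16 0.13 -0.4 0.0 -0.0; 4 0.0 -0.16 0.13 -0.4 0.0 -0.0; 4 0.0 -0.16 0.12 -0.4 0.0 -0.0; 4 0.0 -0.17 0.12 -0.4 0.0 -0.0;   #n=8
```

View pics/s3.png

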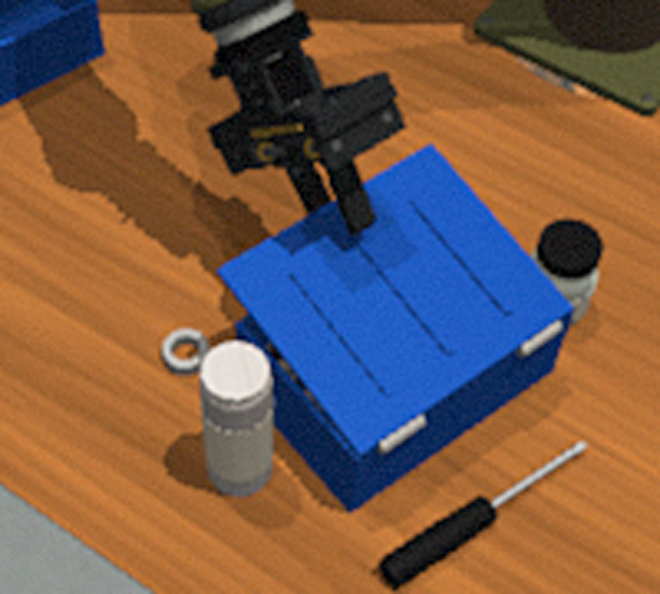

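The lid is nearly shut (about 0.2 rad), on the front finger, with the back finger clear above it. Finishing.

>>> {"api": "jog_arm", "payload": {"targets": "4 0 -0.22 0.17 -0.55 0 0; 4 0 -0.22 0.16 -0.55 0 0; 4 0 -0.22 0.16 -0.55 0 0; 4 0 -0.23 0.16 -0.55 0 0; 4 0 -0.23 0.16 -0.55 0 0; 4 0 -0.23 0.15 -0.55 0 0; 4 0 -0.16 0.13 -0.4 0 0; 4 0 -0.16 0.13 -0.4 0 0; 4 0 -0.16 0.13 -0.4 0 0; 4 0 -0.16 0.13 -0.4 0 0; 4 0 -0.16 0.13 -0.4 0 0; 4 0 -0.16 0.13 -0.4 0 0; 4 0 -0.16 0.12 -0.4 0 0; 4 0 -0.17 0.12 -0.4 0 0; 4 0 -0.1 0 0 0 0; 4 0 -0.1 0 0 0 0; 4 0 -0.15 0 0 0 0; 4 0 -0.15 0 0 0 0; 4 0 0 0 0 0 0; 4 0 0 0 0 0 0"}}

```text
time_s: 9.8
position: [0.477, -0.0146, 0.0905]
ee_rot: [0.132, 0.897, 0.418, 0.062]
contact_force: [-0.7, 0.6, -0.1]
grip_width: 0.457
finger_force: 0.0
```

```bash
python3 nxt.py 0 "[]"
```

```text
[ 0.47699458 -0.01464909  0.0905154 ] [-0.67513317  0.56343134 -0.09337432] [ 0.99712599  1.20329228 -0.92934587  2.10726741 -0.04960231  0.23055645
  1.78806749] 0.0
err [-1.25290196 -4.26828712 -0.05255952] tilt 49.99129608072518 want 50.0
```

>>> {"api": "jog_arm", "payload": {"targets": "4 0 -0.1 -0.3 0 0 0; 4 0 -0.1 -0.5 0 0 0; 4 0 0 -1 0 0 0; 4 0 0 -1 0 0 0; 4 0 0 -1.5 0 0 0; 4 0 0 -1.5 0 0 0; 4 0 0 -2 0 0 0; 4 0 0 -2 0 0 0; 4 0 0 -2 0 0 0; 4 0 0 0 0 0 0; 4 0 0 0 0 0 0; 4 0 0 0 0 0 0"}}

```text
time_s: 10.8
position: [0.4501, -0.1021, 0.1647]
ee_rot: [0.132, 0.897, 0.418, 0.061]
contact_force: [-0.5, -0.3, 0.5]
grip_width: 0.452
finger_force: 0.0
```

```bash
python3 - <<'E'
from bench import vision,r
import cv2
s=r.state(); print(s["position"],s["contact_force"])
a=vision.get_image("scene")["color"][90:270,230:430,::-1]
cv2.imwrite("pics/s4.png",cv2.resize(a,None,fx=3.3,fy=3.3,interpolation=cv2.INTER_CUBIC))
E
```

```text
[ 0.45014258 -0.10210502  0.16465903] [-0.53873593 -0.29840099  0.46820478]
```

View pics/s4.png

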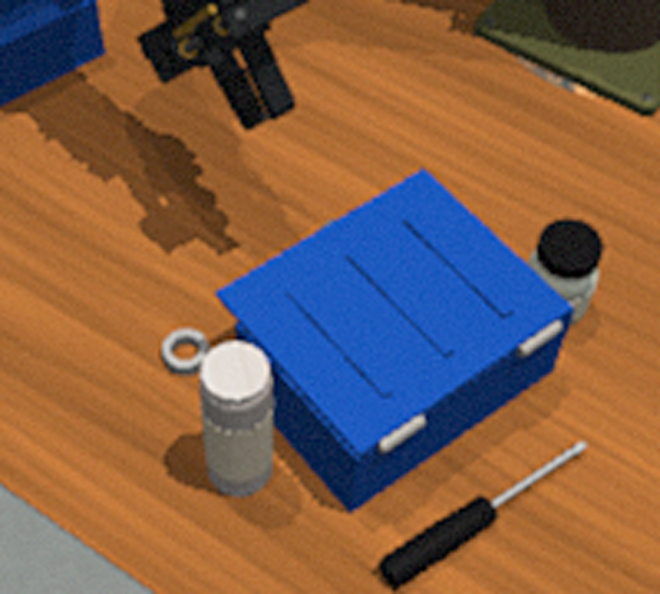

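The lid lies flush on the rim, the box and bystanders are in place, and the gripper is clear. Handing in.

```bash
python3 -c "
from bench import r; print(r.sign_off())"
```

```text
the job is handed in; nothing more can be done
None
```

The lid was tipped forward, caught on the front finger at about 1.0 rad, lowered slowly until it looked flush on the rim in the last picture, and handed in at about 11 s with the arm clear; the sign-off returned no verdict.

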